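Bleed the air-duster flask through its lock-nut valve

TASK

Let the pressure out of the refillable air-duster flask on the desk. Unscrew the small knurled lock nut that guards its valve tip by at least half a turn (clockwise seen from above; it winds down the stem, so follow it down) until the tip stands free above it. Then press the freed tip straight down gently, about 2.5 to 3 mm and with well under 20 N, keep it down for two seconds and let it spring back. Leave the nut unscrewed and the things around the flask where they are.

Things in the scene. Friction and masses are not known exactly. Their poses are not given: they have to be found in the camera images.
- air_flask: aluminium flask, 60 mm across, standing upright in a round dark steel base (104 mm across, 18 mm high) bolted to the desk; a round gauge sticks out 46 mm from the axis toward its own -x, a brass nipple 44 mm toward +x. Origin: centre of the underside, on the desk; z up. The flask does not move.
- flask_top (a point): centre of the flask's flat top, 100 mm above the desk. The upright valve comes out here through a rubber grommet (23 mm across, 4 mm high), its axis on this point's vertical. How far it stands out varies by 6 mm and is not measured: its tip is 38 to 44 mm above this point; find it by touch. Brass stem 8.4 mm across, up to 6 mm below the tip; it neither slides nor turns.
- lock_nut (a joint): angle of the knurled steel nut (14 mm across, 9 mm high), rad: 0 as locked, growing clockwise seen from above as it is unscrewed, stop at 4.2. Starts at 0 to 0.3. At 0 its rim stands 2 mm above the valve tip and guards it; it winds down the stem 12 mm a turn (1.91 mm per rad), so at 3 rad the tip stands 3.7 mm above the rim. Needs 0.06 N m; stays where left.
- valve_pin (a joint): how far the steel valve pin is pressed down into the stem (m), 0 up, hard stop at 0.0032. Its tip is a flat head 6 mm across and 3 mm thick, in the middle of the nut's 9 mm hole. A spring holds it up: 6 N before it moves, then 1 N per mm. It does not move with the nut.
- ink_bottle: dark ink bottle, 44 mm across, 56 mm high, loose bystander; origin centre of underside
- staple_box: small carton, 34x52x30 mm, loose bystander; origin centre of underside
- tape_reel: black reel, 72 mm across, 22 mm high, loose bystander; origin centre of underside
- eraser: eraser in a sleeve, 19x43x13 mm, loose bystander; origin centre of underside
- tape_measure: tape measure, 62x75x38 mm, loose bystander; origin centre of underside

How it is judged:
By the outcome, as a careful person would: the job done as asked, in the order asked, and still so for the second after the job is handed in, with the robot touching nothing.
It also fails if it takes over 61 s, if anything falls off the work surface, if the arm or the gripper's body presses on something with over 40 N, if the wrist force passes 120 N, or if a joint passes its speed limit or range.

ROBOT

A 6-joint arm with a two-finger parallel gripper is mounted at the origin on a cart in front of the work surface, level with it; the furniture and walls round the work are solid. World frame = base frame: x ahead of the robot, y to its left, z up, the work surface at z = 0. Lengths are in m, angles in rad, forces in N, time in s.
With the tool pointing down it reaches from about 0.35 to 0.875 m from the base axis. Payload 15.5 kg.
Tool frame: the origin (TCP) lies midway between the tips of the shut fingers; the grasp point (between the pads) lies 19 mm behind it; z points along the fingers, y is the line along which they close (so a half turn about z gives the same grasp; the last joint's range is limited). The gripper opens to 85 mm and grips with 20 to 120 N. Pads are 22 mm wide; open, the fingers measure 114 mm over their backs; the gripper's body (76 mm by 85 mm) begins 54 mm behind the grasp point. The pads swing forward as they close: fully open they stand 13 mm farther back than shut.
Start: joints at [1.133, 0.494, 1.345, -0, 1.302, -0.096], TCP at [0.21, 0.589, 0.194] pointing down, gripper open.
Joint ranges: [-2.91, 2.91], [-0.82, 2.16], [0.22, 2.67], [-1.22, 4.37], [0.12, 2.79], [-3.08, 3.08]. Speed limits (rad/s): [1.89, 1.89, 2.57, 3.01, 3.01, 3.01].

INTERFACE

Orientations are given as a unit quaternion [x, y, z, w].
In Python, from workcell import manip gives the robot as it stands.
- The arm moves only by the tool servo_tool, never from a script. Its argument "series" is a list of rows, each an object with "translation": the shift along the world's x, y, z in m, a list of three; "spin": the turn about the world's z in rad; "claw": the closure, from 0 (fully open) to 1 (shut). In form: [{"translation": [dx, dy, dz], "spin": spin, "claw": claw}, ...]. A call has exactly 5 rows; each row shifts and turns the commanded pose from where the row before left it; what a row does not reach is not made up. A row lasts 1/12 s, in which the tool goes at most 41.7 mm and 7.16 degrees, less where a joint would pass 70% of its speed; a pose out of reach is approached as far as the arm can. A call with a gripper value outside its range is refused whole. The fingers move at their own pace and stop on an object; "force" is the grip in N (left out, the last holds). Time passes only in rows, so rows that do not move let the fingers close, or fill a call up. It gives the time, the measured TCP pose, the force, the opening and the grip force at its end, in the units of the state.
- manip.get_state(): the state, without advancing time (a new reading comes with each control period).
- manip.snapshot(name): name is "scene" or "top" or "wrist"; returns (picture, depth): 480x640x3 uint8, red, green, blue; 480x640 float32, m along the optical axis (not along the pixel's ray), 0 where there is no reading.
- manip.get_calibration(name): a dict with "fx", "fy", "cx", "cy" (pixels), "origin" and "rotation" of the camera in the world. Camera axes: x right, y up, looking along -z (the intrinsics and any distortion apply to the point x, -y, -z); pixel columns grow to the right and rows downward; lengths in m; the calibration is good to about 2 mm. A picture is of the moment at which its call begins: read the wrist's pose just before it. get_calibration takes no time and is no camera call; for the wrist camera it gives the pose at the moment of the call.
- manip.finish_job(): hands the job in; it is judged then, once.
The state is a dict: "time": time; "q": joint angles; "joint_vel": joint speeds; "joint_torque": joint torques, N m; "ee_pos": TCP position; "tool_rot": TCP orientation; "contact_force": force on the tool from outside, world axes, zero at the start; "torque": the same for the moment, N m; "opening": finger opening in m; "gripper_force": force on a finger pad.
Only numpy, scipy, OpenCV 4.12 (cv2) and the standard library are available. Lean on these libraries where they do the work, as an engineer would, in place of code of your own. Each camera call takes 0.05 s, during which the arm holds its last target. There are 200 camera calls.

## Working session

There is one attempt and no reset: what is moved stays moved. The work goes in short steps, Python scripts to look and compute and a tool call to move; the robot and the scene stay as the last step left them, time stands still between calls to the robot, and variables do not carry over. Pictures are saved under pics/ and viewed, at most 10 in all, crops included, and the job is handed in when it is done.

Besides the shell and the picture viewer there is one more tool, called after ">>>" as name(argument=value, ...) on one line, values as JSON. servo_tool: Moves the arm, as the interface text tells. Its arguments: {"type":"object","properties":{"series":{"type":"array"},"force":{"type":"number"}},"required":["series"]}

```bash
mkdir -p pics; cat > h.py <<'E'
import numpy as np, cv2
from workcell import manip
def snap(n,f):
    c=manip.get_calibration(n); p,d=manip.snapshot(n)
    cv2.imwrite(f'pics/{f}.png',p[...,::-1]); np.savez(f'pics/{f}.npz',p=p,d=d,o=c['origin'],R=c['rotation'],k=[c['fx'],c['fy'],c['cx'],c['cy']])
    return p,d,c
def cloud(d,c):
    v,u=np.mgrid[:480,:640]
    P=np.stack([(u-c['cx'])/c['fx']*d,-(v-c['cy'])/c['fy']*d,-d],-1)
    return P@np.array(c['rotation']).T+np.array(c['origin'])
E
python3 - <<'E'
from h import *
print(manip.get_state())
for n in('top','scene'):
    p,d,c=snap(n,n+'1'); print(c); W=cloud(d,c)
    m=(d>0)&(W[...,2]>.085)&(W[...,2]<.15)&(W[...,0]>.3)
    nn,l,s,ce=cv2.connectedComponentsWithStats(m.astype(np.uint8))
    for i in range(1,nn):
        if s[i,4]>30: q=W[l==i]; print(s[i],q.min(0).round(3),q.max(0).round(3))
E
```

```text
{'time': 0.0, 'q': array([ 1.13249897e+00,  4.94221417e-01,  1.34612851e+00,  2.03658492e-05,
        1.30244835e+00, -9.55008228e-02]), 'joint_vel': array([-0.00073552, -0.0005975 ,  0.0005937 , -0.00048679,  0.00146329,
       -0.00070524]), 'joint_torque': array([-3.96538917e-04, -8.82138062e+01, -3.83872461e+01, -3.77971071e-05,
        9.69175017e-03,  2.48348465e-05]), 'ee_pos': array([0.20990242, 0.58828884, 0.19367738]), 'tool_rot': array([ 1.70562928e-01,  9.85346601e-01, -5.78878429e-04, -1.68455614e-04]), 'contact_force': array([ 0.22916415, -0.14137139, -0.20502131]), 'torque': array([-0.00881616, -0.02460941, -0.02334473]), 'gripper_force': 0.0, 'opening': 0.08556653398612656}
{'fx': 435.4760515306728, 'fy': 435.4760515306728, 'cx': 318.45606716902694, 'cy': 234.2128222313313, 'origin': array([0.49380246, 0.04585608, 0.96691472]), 'rotation': array([-0.03115689,  0.02595098,  0.70720382, -0.70584598])}Traceback (most recent call last):
  File "<stdin>", line 4, in <module>
  File "h.py", line 10, in cloud
    return P@np.array(c['rotation']).T+np.array(c['origin'])
           ~^~~~~~~~~~~~~~~~~~~~~~~~~~
ValueError: matmul: Input operand 1 has a mismatch in its core dimension 0, with gufunc signature (n?,k),(k,m?)->(n?,m?) (size 4 is different from 3)
```

View pics/top1.png

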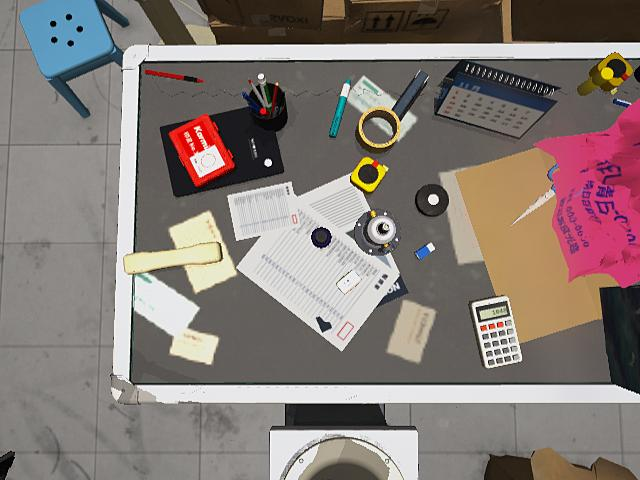

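```bash
sed -i "s/P@np.array(c\['rotation'\]).T/Rotation.from_quat(c['rotation']).apply(P.reshape(-1,3)).reshape(P.shape)/; 1i from scipy.spatial.transform import Rotation" h.py
python3 - <<'E'
from h import *
print(manip.get_calibration('wrist'))
for n in('top','scene'):
    p,d,c=snap(n,n+'1'); print(c,Rotation.from_quat(c['rotation']).as_matrix().round(3)); W=cloud(d,c)
    if n=='top': print(W[450,345],W[220,380],W[230,382],W[251,425],W[120,120])
    m=(d>0)&(W[...,2]>.085)&(W[...,2]<.15)&(W[...,0]>.3)
    nn,l,s,ce=cv2.connectedComponentsWithStats(m.astype(np.uint8))
    for i in range(1,nn):
        if s[i,4]>30: q=W[l==i]; print(s[i],q.min(0).round(3),q.max(0).round(3))
E
```

```text
{'fx': 342.41596480941973, 'fy': 342.41596480941973, 'cx': 316.752653863982, 'cy': 245.25711870810238, 'origin': array([0.13592201, 0.6143882 , 0.37379761]), 'rotation': array([-0.12923224, -0.09087239,  0.56890957,  0.8070831 ])}
{'fx': 435.4760515306728, 'fy': 435.4760515306728, 'cx': 318.45606716902694, 'cy': 234.2128222313313, 'origin': array([0.49380246, 0.04585608, 0.96691472]), 'rotation': array([-0.03115689,  0.02595098,  0.70720382, -0.70584598])} [[-0.002  0.997 -0.081]
 [-1.    -0.002 -0.007]
 [-0.007  0.081  0.997]]
[ 0.11423275 -0.00242861  0.0144078 ] [ 0.59339961 -0.07234646  0.0898573 ] [ 0.57181631 -0.07418884  0.10372867] [ 0.53374698 -0.18044882  0.01164245] [ 1.09884754  0.86187041 -0.74867063]
[ 454   59  107   38 1067] [ 0.828 -0.421  0.085] [ 0.915 -0.228  0.15 ]
[600  68  14  13  86] [ 0.886 -0.562  0.085] [ 0.911 -0.533  0.089]
[ 447   72  111   47 2243] [ 0.804 -0.409  0.085] [ 0.875 -0.215  0.149]
[242  74  44  48 723] [0.799 0.12  0.085] [0.881 0.203 0.147]
[370 217  25  25 454] [ 0.551 -0.101  0.085] [ 0.6   -0.052  0.144]
[626 288  14  82 766] [ 0.3   -0
[... 295 characters left out ...]
0.751  0.361 -0.553]
 [ 0.017  0.848  0.531]]
[  0   0  66   9 304] [1.088 2.432 0.085] [1.4   2.481 0.118]
[260   0  77  13 481] [2.08  1.321 0.085] [2.121 1.824 0.143]
[342   7  15   9  64] [2.082 1.206 0.086] [2.111 1.296 0.126]
[  0  11  21  12 143] [0.962 2.135 0.085] [1.055 2.344 0.097]
[320  46  12  10  51] [1.364 0.734 0.124] [1.391 0.774 0.149]
[ 311   50   80   56 2033] [1.169 0.423 0.085] [1.388 0.743 0.15 ]
[ 388   93  252   89 7675] [ 1.105 -0.236  0.085] [1.329 0.339 0.15 ]
[ 355  142   41   44 1055] [0.798 0.117 0.085] [0.882 0.202 0.145]
[ 568  203   72   79 3299] [ 0.823 -0.337  0.085] [ 0.908 -0.217  0.15 ]
[378 250  35  45 738] [ 0.551 -0.102  0.085] [ 0.596 -0.056  0.141]
```

View pics/scene1.png

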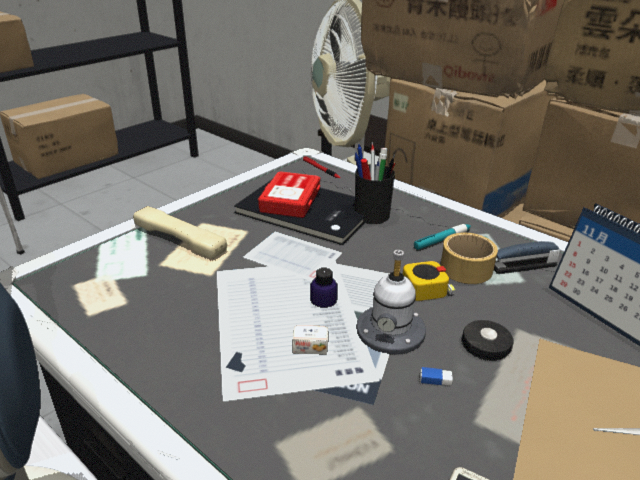

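>>> servo_tool(series=[{"translation":[0.018,-0.033,0.0015],"spin":0.025,"claw":0},{"translation":[0.018,-0.033,0.0015],"spin":0.025,"claw":0},{"translation":[0.018,-0.033,0.0015],"spin":0.025,"claw":0},{"translation":[0.018,-0.033,0.0015],"spin":0.025,"claw":0},{"translation":[0.018,-0.033,0.0015],"spin":0.025,"claw":0}], force=40)

```text
time: 0.57
ee_pos: [0.3004, 0.422, 0.2017]
tool_rot: [0.108, 0.994, -0.0, -0.0]
contact_force: [0.8, 0.5, -0.1]
opening: 0.0854
gripper_force: 0.0
```

```bash
python3 - <<'E'
from h import *
for n in('top1','scene1'):
    z=np.load(f'pics/{n}.npz'); c=dict(zip(['fx','fy','cx','cy'],z['k']),origin=z['o'],rotation=z['R']); W=cloud(z['d'],c)
    near=(np.hypot(W[...,0]-.575,W[...,1]+.077)<.06)&(z['d']>0)
    for lo,hi in((.01,.022),(.095,.103),(.112,.128),(.128,.15)):
        m=near&(W[...,2]>lo)&(W[...,2]<hi); q=W[m]
        if len(q): print(n,lo,len(q),q.mean(0).round(4),q.min(0).round(4),q.max(0).round(4), np.sort(q[:,2])[-8:].round(4))
p=cv2.imread('pics/top1.png')[190:270,340:460]; cv2.imwrite('pics/a.png',cv2.resize(p,None,fx=5,fy=5,interpolation=cv2.INTER_CUBIC))
E
```

```text
top1 0.01 780 [ 0.5716 -0.0685  0.0148] [ 0.5251 -0.1267  0.01  ] [ 0.6247 -0.0253  0.0216] [0.0206 0.0209 0.0209 0.021  0.0211 0.0212 0.0213 0.0216]
top1 0.095 75 [ 0.5729 -0.0728  0.0999] [ 0.5604 -0.0893  0.0951] [ 0.5888 -0.0613  0.1029] [0.1024 0.1024 0.1025 0.1025 0.1026 0.1028 0.1029 0.1029]
top1 0.112 1 [ 0.5729 -0.0728  0.1138] [ 0.5729 -0.0728  0.1138] [ 0.5729 -0.0728  0.1138] [0.1138]
top1 0.128 50 [ 0.5752 -0.0763  0.1384] [ 0.5687 -0.0825  0.1292] [ 0.5819 -0.0697  0.1442] [0.1416 0.1417 0.1421 0.1424 0.1427 0.1428 0.1439 0.1442]
scene1 0.01 1251 [ 0.5586 -0.0896  0.0143] [ 0.5236 -0.1295  0.01  ] [ 0.6236 -0.029   0.0219] [0.0214 0.0214 0.0216 0.0216 0.0217 0.0217 0.0217 0.0219]
scene1 0.095 148 [ 0.57   -0.0813  0.0994] [ 0.561  -0.0919  0.0951] [ 0.5849 -0.0665  0.103 ] [0.1025 0.1026 0.1027 0.1029 0.1029 0.1029 0.1029 0.103 ]
scene1 0.112 62 [ 0.5731 -0.0797  0.12  ] [ 0.5702 -0.083   0.1121] [ 0.5797 -0.0739  0.1277] [0.1264 0.1264 0.1271 0.1271 0.1271 0.1273 0.1276 0.1277]
scene1 0.128 100 [ 0.5731 -0.0798  0.137 ] [ 0.5673 -0.0857  0.1286] [ 0.5817 -0.0716  0.1415] [0.1407 0.1408 0.1408 0.1408 0.1409 0.1409 0.141  0.1415]
```

View pics/a.png

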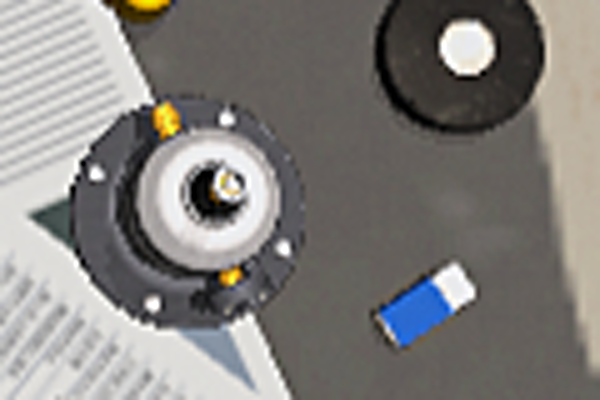

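>>> servo_tool(series=[{"translation":[0.0183,-0.0333,0.0015],"spin":0.025,"claw":0},{"translation":[0.0183,-0.0333,0.0015],"spin":0.025,"claw":0},{"translation":[0.0183,-0.0333,0.0015],"spin":0.025,"claw":0},{"translation":[0.0183,-0.0333,0.0015],"spin":0.025,"claw":0},{"translation":[0.0183,-0.0333,0.0015],"spin":0.025,"claw":0}])

```text
time: 0.98
ee_pos: [0.392, 0.2554, 0.2094]
tool_rot: [0.046, 0.999, -0.0, 0.0]
contact_force: [1.2, 0.4, 1.2]
opening: 0.0856
gripper_force: 0.0
```

>>> servo_tool(series=[{"translation":[0.0183,-0.0333,0.0015],"spin":0.025,"claw":0},{"translation":[0.0183,-0.0333,0.0015],"spin":0.025,"claw":0},{"translation":[0.0183,-0.0333,0.0015],"spin":0.025,"claw":0},{"translation":[0.0183,-0.0333,0.0015],"spin":0.025,"claw":0},{"translation":[0.0183,-0.0333,0.0015],"spin":0.025,"claw":0}])

```text
time: 1.4
ee_pos: [0.4835, 0.0887, 0.2169]
tool_rot: [-0.017, 1.0, 0.0, -0.0]
contact_force: [1.6, 1.4, 1.0]
opening: 0.0855
gripper_force: 0.0
```

>>> servo_tool(series=[{"translation":[0.0183,-0.0333,0.0015],"spin":0.025,"claw":0},{"translation":[0.0183,-0.0333,0.0015],"spin":0.025,"claw":0},{"translation":[0.0183,-0.0333,0.0015],"spin":0.025,"claw":0},{"translation":[0.0183,-0.0333,0.0015],"spin":0.025,"claw":0},{"translation":[0.0183,-0.0333,0.0015],"spin":0.025,"claw":0}])

```text
time: 1.82
ee_pos: [0.575, -0.0778, 0.2242]
tool_rot: [-0.079, 0.997, 0.0, -0.0]
contact_force: [0.7, 0.5, -0.8]
opening: 0.0854
gripper_force: 0.0
```

>>> servo_tool(series=[{"translation":[0,0,0],"spin":0,"claw":0},{"translation":[0,0,0],"spin":0,"claw":0},{"translation":[0,0,0],"spin":0,"claw":0},{"translation":[0,0,0],"spin":0,"claw":0},{"translation":[0,0,0],"spin":0,"claw":0}])

```text
time: 2.23
ee_pos: [0.5741, -0.0748, 0.2244]
tool_rot: [-0.079, 0.997, 0.0, -0.0]
contact_force: [-0.2, -0.9, 0.3]
opening: 0.0853
gripper_force: 0.0
```

```bash
python3 - <<'E'
from h import *
s=manip.get_state(); print(s['q'].round(3),s['ee_pos'],s['contact_force'].round(2))
p,d,c=snap('wrist','w1'); print(c['origin']); W=cloud(d,c)
near=(np.hypot(W[...,0]-.575,W[...,1]+.077)<.05)&(d>0)
for lo,hi in((.095,.103),(.112,.128),(.128,.15),(.136,.15)):
    m=near&(W[...,2]>lo)&(W[...,2]<hi); q=W[m]
    if len(q): print(lo,len(q),q.mean(0).round(4),q.min(0).round(4),q.max(0).round(4), np.sort(q[:,2])[-8:].round(4))
E
```

```text
[-0.233  0.401  1.421  0.     1.321 -1.962] [ 0.5741106  -0.07478228  0.2243581 ] [-0.21 -0.89  0.34]
[ 0.49639847 -0.0884806   0.40444209]
0.095 287 [ 0.5718 -0.0792  0.0996] [ 0.5634 -0.0918  0.095 ] [ 0.5879 -0.0643  0.103 ] [0.1029 0.1029 0.103  0.103  0.103  0.103  0.103  0.103 ]
0.112 31 [ 0.5735 -0.0788  0.1173] [ 0.5723 -0.0824  0.1122] [ 0.5755 -0.0745  0.1232] [0.1204 0.1206 0.1206 0.121  0.121  0.123  0.1231 0.1232]
0.128 262 [ 0.5764 -0.0785  0.1398] [ 0.5698 -0.0852  0.1308] [ 0.5838 -0.0718  0.1439] [0.1429 0.143  0.143  0.1432 0.1433 0.1435 0.1436 0.1439]
0.136 219 [ 0.5765 -0.0784  0.1408] [ 0.5698 -0.0851  0.1364] [ 0.5838 -0.0718  0.1439] [0.1429 0.143  0.143  0.1432 0.1433 0.1435 0.1436 0.1439]
```

View pics/w1.png

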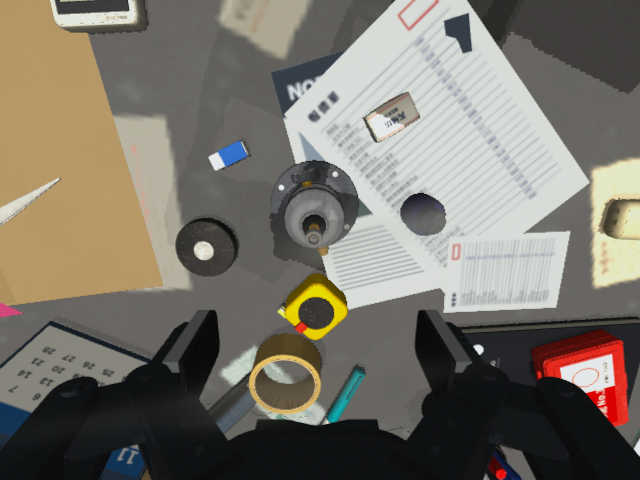

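>>> servo_tool(series=[{"translation":[0.0007,-0.001,-0.016],"spin":0,"claw":0.3},{"translation":[0.0007,-0.001,-0.016],"spin":0,"claw":0.4},{"translation":[0,0,-0.016],"spin":0,"claw":0.4},{"translation":[0,0,-0.01],"spin":0,"claw":0.4},{"translation":[0,0,0],"spin":0,"claw":0.4}])

```text
time: 2.7
ee_pos: [0.5747, -0.077, 0.1645]
tool_rot: [-0.079, 0.997, 0.001, -0.001]
contact_force: [-0.6, 0.9, 1.0]
opening: 0.0514
gripper_force: 0.0
```

>>> servo_tool(series=[{"translation":[0,0,0],"spin":0,"claw":0.4},{"translation":[0,0,0],"spin":0,"claw":0.4},{"translation":[0,0,0],"spin":0,"claw":0.4},{"translation":[0,0,0],"spin":0,"claw":0.4},{"translation":[0,0,0],"spin":0,"claw":0.4}])

```text
time: 3.12
ee_pos: [0.5762, -0.0779, 0.1668]
tool_rot: [-0.079, 0.997, -0.0, 0.0]
contact_force: [-0.2, -0.2, -0.6]
opening: 0.0511
gripper_force: 0.0
```

```bash
python3 - <<'E'
from h import *
s=manip.get_state(); print(s['q'].round(3),s['ee_pos'],s['contact_force'].round(2),s['opening'])
p,d,c=snap('wrist','w2'); print(c['origin']); W=cloud(d,c)
near=(np.hypot(W[...,0]-.5755,W[...,1]+.078)<.013)&(d>0)
m=near&(W[...,2]>.134)&(W[...,2]<.15); q=W[m]
print(len(q),q.mean(0).round(4),np.percentile(q,[1,99],0).round(4),np.percentile(q[:,2],[50,75,90,95]).round(4))
v,u=np.where(m);print(u.min(),u.max(),v.min(),v.max())
cv2.imwrite('pics/b.png',cv2.resize(p[180:480,170:470][...,::-1],None,fx=2,fy=2))
E
```

```text
[-0.237  0.46   1.491 -0.     1.189 -1.965] [ 0.57623676 -0.07791329  0.16684143] [-0.19 -0.15 -0.56] 0.0511293017662751
[ 0.49833699 -0.0914606   0.34686095]
404 [ 0.5762 -0.0786  0.1402] [[ 0.5699 -0.0851  0.1343]
 [ 0.5832 -0.0718  0.1434]] [0.1411 0.1419 0.1425 0.1428]
307 328 249 273
```

View pics/b.png

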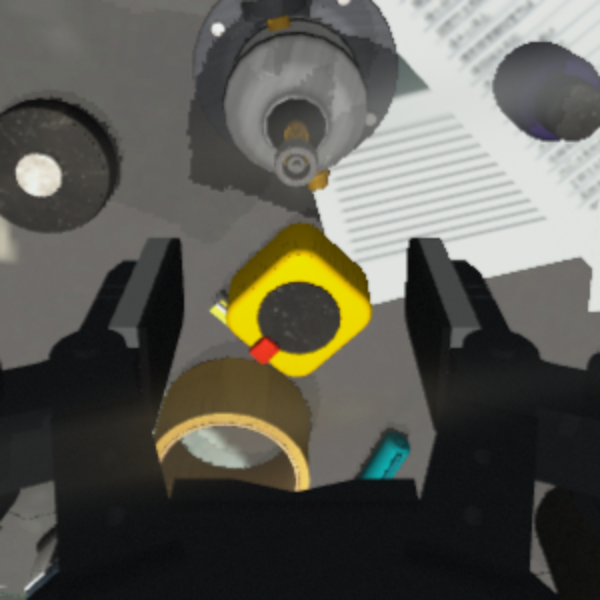

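>>> servo_tool(series=[{"translation":[0,0,-0.013],"spin":0,"claw":0.4},{"translation":[0,0,-0.013],"spin":0,"claw":0.4},{"translation":[0,0,-0.013],"spin":0,"claw":0.4},{"translation":[0,0,-0.01],"spin":0,"claw":0.4},{"translation":[0,0,0],"spin":0,"claw":0.4}])

```text
time: 3.58
ee_pos: [0.575, -0.0776, 0.1156]
tool_rot: [-0.078, 0.997, 0.0, -0.001]
contact_force: [-1.0, 0.6, -0.8]
opening: 0.0511
gripper_force: 0.0
```

>>> servo_tool(series=[{"translation":[0,0,0],"spin":0,"claw":0.6},{"translation":[0,0,0],"spin":0,"claw":0.7},{"translation":[0,0,0],"spin":0,"claw":0.75},{"translation":[0,0,0],"spin":0,"claw":0.78},{"translation":[0,0,0],"spin":0,"claw":0.78}])

```text
time: 4.0
ee_pos: [0.5762, -0.0779, 0.1178]
tool_rot: [-0.079, 0.997, -0.0, 0.0]
contact_force: [0.6, -0.6, 0.4]
opening: 0.0184
gripper_force: 0.0
```

>>> servo_tool(series=[{"translation":[0,0,0],"spin":0,"claw":0.9},{"translation":[0,0,0],"spin":0,"claw":1},{"translation":[0,0,0],"spin":0,"claw":1},{"translation":[0,0,0],"spin":0,"claw":1},{"translation":[0,0,0],"spin":0,"claw":1}], force=40)

```text
time: 4.42
ee_pos: [0.576, -0.0779, 0.1173]
tool_rot: [-0.079, 0.997, -0.0, -0.0]
contact_force: [-0.4, -0.4, 0.7]
opening: -0.0002
gripper_force: 0.0
```

```bash
python3 - <<'E'
from h import *
s=manip.get_state(); print(s)
E
```

```text
{'time': 4.4167, 'q': array([-2.37063496e-01,  5.17477769e-01,  1.54597683e+00, -1.85146830e-05,
        1.07815556e+00, -1.96510128e+00]), 'joint_vel': array([ 0.00165477, -0.00099239,  0.00050436, -0.00097814, -0.00069907,
       -0.00026632]), 'joint_torque': array([ 4.55576999e-03, -8.40515184e+01, -3.20421624e+01, -3.80576876e-04,
        2.09082122e-03,  2.70557490e-05]), 'ee_pos': array([ 0.57597367, -0.0778504 ,  0.11727204]), 'tool_rot': array([-7.85441239e-02,  9.96910638e-01, -5.03629482e-06, -1.08515976e-05]), 'contact_force': array([-0.40697117, -0.39131073,  0.69587083]), 'torque': array([-0.05359673, -0.03532667, -0.02916909]), 'gripper_force': 0.0, 'opening': -0.00017078725569049925}
```

```bash
python3 - <<'E'
from h import *
p,d,c=snap('wrist','w3')
q,_,_=snap('scene','s3')
a=cv2.resize(p[180:480,170:470],(600,600)) [:, :]
b=cv2.resize(q[190:370,330:510],(600,600))
cv2.imwrite('pics/c.png',cv2.resize(np.hstack([a,b]),(800,400))[...,::-1])
E
```

```text
(no output)
```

View pics/c.png

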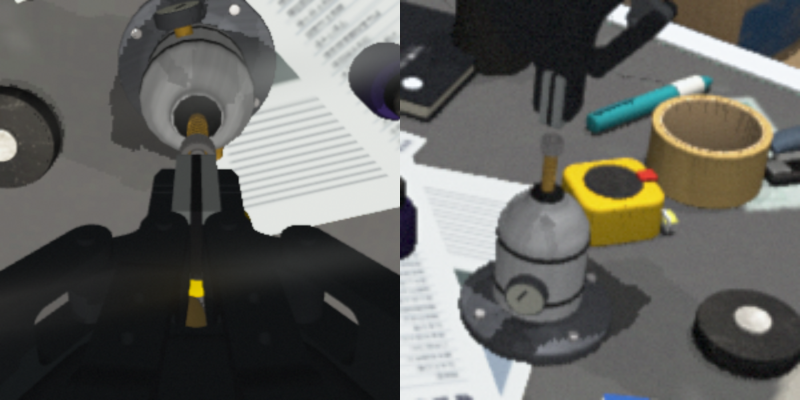

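```bash
python3 - <<'E'
from h import *
for n in('scene','top'):
    if n=='scene':
        z=np.load('pics/s3.npz');c=dict(zip(['fx','fy','cx','cy'],z['k']),origin=z['o'],rotation=z['R']);p,d=z['p'],z['d']
    else: p,d,c=snap('top','t3')
    W=cloud(d,c)
    for r in ((.105,.125),(.125,.135),(.135,.145),(.145,.155),(.155,.17)):
        m=(d>0)&(np.hypot(W[...,0]-.575,W[...,1]+.077)<.06)&(W[...,2]>r[0])&(W[...,2]<r[1])
        q=W[m]
        if len(q): print(n,r,len(q),q.mean(0).round(4),q.min(0).round(4),q.max(0).round(4))
    if n=='scene':
        for v in range(226,262,2): print(v,[tuple(W[v,u].round(3)) for u in (392,396,400,404)])
print(manip.get_state()['ee_pos'])
E
```

```text
scene (0.105, 0.125) 74 [ 0.5731 -0.0796  0.116 ] [ 0.57   -0.084   0.1057] [ 0.5774 -0.0736  0.125 ]
scene (0.125, 0.135) 33 [ 0.5719 -0.0801  0.1309] [ 0.5678 -0.0853  0.125 ] [ 0.5782 -0.0716  0.135 ]
scene (0.135, 0.145) 76 [ 0.574  -0.0796  0.1383] [ 0.5674 -0.0867  0.135 ] [ 0.5817 -0.0724  0.1416]
scene (0.145, 0.155) 4 [ 0.5723 -0.083   0.1535] [ 0.5668 -0.0858  0.1531] [ 0.5772 -0.0757  0.1541]
scene (0.155, 0.17) 165 [ 0.5688 -0.0826  0.1634] [ 0.5631 -0.0935  0.155 ] [ 0.5858 -0.0658  0.1698]
226 [(np.float64(0.569), np.float64(-0.068), np.float64(0.18)), (np.float64(0.565), np.float64(-0.077), np.float64(0.185)), (np.float64(0.566), np.float64(-0.083), np.float64(0.187)), (np.float64(0.571), np.float64(-0.086), np.float64(0.186))]
228 [(np.float64(0.567), np.float64(-0.07), np.float64(0.178)), (np.float64(0.566), np.float64(-0.077), np.float64(0.182)), (np.float64(0.566), np.float64(-0.083), np.float64(0.184)), (np.float64(0.57), np.float64(-0.087), np.float64(0.184))]
230 [(np.float64(0.567), np.float64(-0.07), np.float64(0.176)), (np.float64(0.565), np.float64(-0.077), 
[... 3127 characters left out ...]
p.float64(0.568), np.float64(-0.08), np.float64(0.137)), (np.float64(0.573), np.float64(-0.083), np.float64(0.137)), (np.float64(0.76), np.float64(0.023), np.float64(-0.002))]
258 [(np.float64(0.739), np.float64(0.035), np.float64(-0.002)), (np.float64(0.569), np.float64(-0.079), np.float64(0.133)), (np.float64(0.571), np.float64(-0.085), np.float64(0.135)), (np.float64(0.756), np.float64(0.02), np.float64(-0.003))]
260 [(np.float64(0.735), np.float64(0.032), np.float64(-0.002)), (np.float64(0.57), np.float64(-0.079), np.float64(0.129)), (np.float64(0.574), np.float64(-0.083), np.float64(0.129)), (np.float64(0.75), np.float64(0.016), np.float64(-0.003))]
[ 0.5759811  -0.07788948  0.11728112]
```

```bash
python3 - <<'E'
from h import *
for f in('w3','w2'):
    z=np.load(f'pics/{f}.npz');c=dict(zip(['fx','fy','cx','cy'],z['k']),origin=z['o'],rotation=z['R']);d=z['d'];W=cloud(d,c)
    for v in range(286,360,6): print(f,v,[ (u,*W[v,u].round(3).tolist()) for u in ((308,324) if f=='w3' else (252,384))])
z=np.load('pics/t3.npz');c=dict(zip(['fx','fy','cx','cy'],z['k']),origin=z['o'],rotation=z['R'])
W=cloud(z['d'],c);print(W[225:240:3,375:390:5].round(3))
E
```

```text
w3 286 [(308, 0.573, -0.084, 0.137), (324, 0.57, -0.076, 0.14)]
w3 292 [(308, 0.574, -0.084, 0.142), (324, 0.573, -0.076, 0.141)]
w3 298 [(308, 0.567, -0.084, 0.161), (324, 0.566, -0.077, 0.161)]
w3 304 [(308, 0.567, -0.084, 0.166), (324, 0.566, -0.077, 0.167)]
w3 310 [(308, 0.567, -0.084, 0.172), (324, 0.566, -0.078, 0.172)]
w3 316 [(308, 0.567, -0.084, 0.177), (324, 0.567, -0.078, 0.176)]
w3 322 [(308, 0.567, -0.084, 0.181), (324, 0.566, -0.078, 0.181)]
w3 328 [(308, 0.567, -0.084, 0.185), (324, 0.566, -0.078, 0.186)]
w3 334 [(308, 0.567, -0.084, 0.19), (324, 0.567, -0.078, 0.189)]
w3 340 [(308, 0.568, -0.083, 0.193), (324, 0.567, -0.078, 0.193)]
w3 346 [(308, 0.567, -0.084, 0.198), (324, 0.566, -0.078, 0.198)]
w3 352 [(308, 0.566, -0.084, 0.202), (324, 0.565, -0.078, 0.202)]
w3 358 [(308, 0.566, -0.083, 0.204), (324, 0.565, -0.078, 0.205)]
w2 286 [(252, 0.669, -0.137, 0.001), (384, 0.646, 0.008, 0.001)]
w2 292 [(252, 0.676, -0.136, 0.001), (384, 0.654, 0.009, 0.001)]
w2 298 [(252, 0.684, -0.135, 0.0), (384, 0.661, 0.011, 0.001)]
w2 304 [(252, 0.571, -0.108, 0.216), (384, 0.562, -0
[... 288 characters left out ...]
2, 0.578, -0.105, 0.228), (384, 0.566, -0.055, 0.234)]
w2 340 [(252, 0.579, -0.104, 0.23), (384, 0.569, -0.054, 0.234)]
w2 346 [(252, 0.582, -0.104, 0.23), (384, 0.57, -0.054, 0.235)]
w2 352 [(252, 0.584, -0.104, 0.231), (384, 0.572, -0.054, 0.236)]
w2 358 [(252, 0.587, -0.104, 0.231), (384, 0.574, -0.054, 0.237)]
[[[ 0.538 -0.008  0.531]
  [ 0.538 -0.013  0.531]
  [ 0.539 -0.019  0.521]]

 [[ 0.535 -0.008  0.532]
  [ 0.536 -0.013  0.527]
  [ 0.536 -0.019  0.523]]

 [[ 0.532 -0.007  0.535]
  [ 0.532 -0.013  0.529]
  [ 0.547 -0.042  0.365]]

 [[ 0.529 -0.007  0.535]
  [ 0.529 -0.013  0.531]
  [ 0.543 -0.043  0.357]]

 [[ 0.526 -0.007  0.537]
  [ 0.526 -0.013  0.53 ]
  [ 0.559 -0.082  0.093]]]
```

>>> servo_tool(series=[{"translation":[0,0,0],"spin":0,"claw":0.4},{"translation":[0,0,0],"spin":0,"claw":0.4},{"translation":[0,0,0],"spin":0,"claw":0.4},{"translation":[0,0,0],"spin":0,"claw":0.4},{"translation":[0,0,0],"spin":0,"claw":0.4}])

```text
time: 4.98
ee_pos: [0.576, -0.0779, 0.1173]
tool_rot: [-0.079, 0.997, -0.0, 0.0]
contact_force: [-0.3, -0.6, -0.4]
opening: 0.0512
gripper_force: 0.0
```

>>> servo_tool(series=[{"translation":[0,0,-0.01],"spin":0,"claw":0.4},{"translation":[0,0,-0.01],"spin":0,"claw":0.4},{"translation":[0,0,-0.01],"spin":0,"claw":0.4},{"translation":[0,0,-0.0075],"spin":0,"claw":0.4},{"translation":[0,0,0],"spin":0,"claw":0.4}])

```text
time: 5.4
ee_pos: [0.5747, -0.0776, 0.0775]
tool_rot: [-0.079, 0.997, 0.001, -0.002]
contact_force: [-0.0, -0.2, 0.7]
opening: 0.0513
gripper_force: 0.0
```

>>> servo_tool(series=[{"translation":[0,0,0],"spin":0,"claw":0.6},{"translation":[0,0,0],"spin":0,"claw":0.7},{"translation":[0,0,0],"spin":0,"claw":0.75},{"translation":[0,0,0],"spin":0,"claw":0.75},{"translation":[0,0,0],"spin":0,"claw":0.75}])

```text
time: 5.82
ee_pos: [0.5762, -0.0779, 0.0801]
tool_rot: [-0.079, 0.997, -0.0, 0.0]
contact_force: [0.1, -1.3, 0.6]
opening: 0.0211
gripper_force: 0.0
```

>>> servo_tool(series=[{"translation":[0,0,0],"spin":0,"claw":0.8},{"translation":[0,0,0],"spin":0,"claw":0.85},{"translation":[0,0,0],"spin":0,"claw":1},{"translation":[0,0,0],"spin":0,"claw":1},{"translation":[0,0,0],"spin":0,"claw":1}], force=40)

```text
time: 6.23
ee_pos: [0.576, -0.0774, 0.08]
tool_rot: [-0.079, 0.997, 0.0, 0.0]
contact_force: [-0.4, 5.3, 4.2]
opening: 0.0119
gripper_force: 38.9
```

```bash
cat > st.py <<'E'
from h import *
s=manip.get_state(); print({k:np.round(s[k],4).tolist() for k in('time','q','ee_pos','contact_force','torque','opening','gripper_force')})
E
python3 st.py
```

```text
{'time': 6.2333, 'q': [-0.2367, 0.5656, 1.581, 0.0006, 0.995, -1.9651], 'ee_pos': [0.576, -0.0774, 0.08], 'contact_force': [-0.4121, 5.3279, 4.1994], 'torque': [0.7989, 0.0858, 0.0215], 'opening': 0.0119, 'gripper_force': 38.8914}
```

```bash
python3 - <<'E'
from h import *
p,d,c=snap('wrist','w4')
q,_,_=snap('scene','s4')
a=cv2.resize(p[240:340,265:365],(400,400),interpolation=cv2.INTER_CUBIC)
b=cv2.resize(q[215:295,355:435],(400,400),interpolation=cv2.INTER_CUBIC)
cv2.imwrite('pics/d.png',np.hstack([a,b])[...,::-1])
E
python3 st.py
```

```text
{'time': 6.3333, 'q': [-0.2367, 0.5656, 1.581, 0.0007, 0.995, -1.9651], 'ee_pos': [0.576, -0.0774, 0.08], 'contact_force': [-0.1873, 5.7019, 3.937], 'torque': [0.8168, 0.0381, -0.0034], 'opening': 0.0117, 'gripper_force': 38.8913}
```

View pics/d.png

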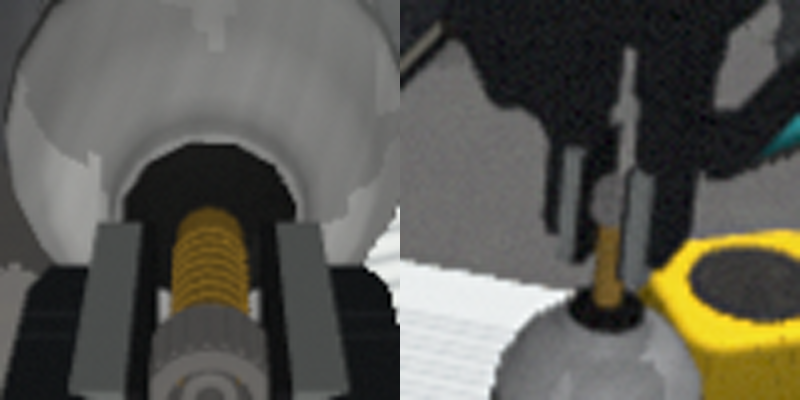

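```bash
python3 - <<'E'
from h import *
for f in('w4','s4'):
    z=np.load(f'pics/{f}.npz');c=dict(zip(['fx','fy','cx','cy'],z['k']),origin=z['o'],rotation=z['R']);d=z['d'];W=cloud(d,c)
    if f=='w4':
        for v in list(range(290,312,3))+[322,334]: print(v,[ (u,*W[v,u].round(3).tolist()) for u in (290,297,317,340,346)])
    else:
        for v in range(244,278,3): print(v,[ (u,*W[v,u].round(3).tolist()) for u in (388,390,396,402,404)])
E
```

```text
290 [(290, 0.579, -0.092, 0.095), (297, 0.574, -0.089, 0.103), (317, 0.573, -0.079, 0.103), (340, 0.573, -0.067, 0.099), (346, 0.575, -0.063, 0.093)]
293 [(290, 0.581, -0.092, 0.093), (297, 0.576, -0.089, 0.103), (317, 0.573, -0.079, 0.105), (340, 0.574, -0.067, 0.1), (346, 0.576, -0.063, 0.094)]
296 [(290, 0.569, -0.092, 0.122), (297, 0.568, -0.089, 0.122), (317, 0.573, -0.079, 0.109), (340, 0.565, -0.07, 0.122), (346, 0.579, -0.062, 0.093)]
299 [(290, 0.569, -0.092, 0.124), (297, 0.568, -0.089, 0.124), (317, 0.573, -0.079, 0.113), (340, 0.566, -0.07, 0.124), (346, 0.58, -0.062, 0.094)]
302 [(290, 0.569, -0.091, 0.127), (297, 0.568, -0.088, 0.128), (317, 0.573, -0.079, 0.116), (340, 0.565, -0.07, 0.128), (346, 0.582, -0.061, 0.092)]
305 [(290, 0.568, -0.091, 0.13), (297, 0.568, -0.088, 0.13), (317, 0.573, -0.079, 0.119), (340, 0.565, -0.07, 0.13), (346, 0.565, -0.068, 0.13)]
308 [(290, 0.568, -0.091, 0.133), (297, 0.568, -0.088, 0.132), (317, 0.573, -0.079, 0.122), (340, 0.566, -0.07, 0.132), (346, 0.565, -0.068, 0.133)]
311 [(290, 0.568, -0.091, 0.136), (297, 0.568, -0.088, 0.135),
[... 1464 characters left out ...]
4, -0.074, 0.122), (396, 0.57, -0.08, 0.122), (402, 0.568, -0.091, 0.128), (404, 0.571, -0.092, 0.126)]
268 [(388, 0.709, 0.021, -0.002), (390, 0.71, 0.019, -0.001), (396, 0.574, -0.078, 0.114), (402, 0.567, -0.092, 0.124), (404, 0.573, -0.092, 0.121)]
271 [(388, 0.701, 0.016, -0.002), (390, 0.702, 0.013, -0.001), (396, 0.573, -0.079, 0.109), (402, 0.568, -0.092, 0.118), (404, 0.683, -0.027, 0.028)]
274 [(388, 0.575, -0.066, 0.097), (390, 0.57, -0.072, 0.102), (396, 0.574, -0.079, 0.104), (402, 0.582, -0.084, 0.102), (404, 0.68, -0.029, 0.024)]
277 [(388, 0.566, -0.071, 0.099), (390, 0.566, -0.075, 0.101), (396, 0.569, -0.083, 0.103), (402, 0.577, -0.088, 0.101), (404, 0.582, -0.088, 0.098)]
```

>>> servo_tool(series=[{"translation":[0,0.0005,0],"spin":0,"claw":1},{"translation":[0,0,-0.0001],"spin":-0.06,"claw":1},{"translation":[0,0,-0.0002],"spin":-0.1,"claw":1},{"translation":[0,0,-0.0002],"spin":-0.1,"claw":1},{"translation":[0,0,-0.0002],"spin":-0.1,"claw":1}])

```text
time: 6.75
ee_pos: [0.576, -0.0775, 0.0793]
tool_rot: [0.104, 0.995, -0.0, 0.0]
contact_force: [-1.6, -0.5, 3.6]
opening: 0.0117
gripper_force: 39.0
```

```bash
python3 st.py
```

```text
{'time': 6.75, 'q': [-0.2364, 0.5665, 1.5816, -0.0004, 0.9933, -1.5994], 'ee_pos': [0.576, -0.0775, 0.0793], 'contact_force': [-1.6343, -0.4957, 3.6218], 'torque': [0.0276, 0.2525, 0.0416], 'opening': 0.0117, 'gripper_force': 39.036}
```

>>> servo_tool(series=[{"translation":[0,0,-0.0002],"spin":-0.1,"claw":1},{"translation":[0,0,-0.0002],"spin":-0.1,"claw":1},{"translation":[0,0,-0.0002],"spin":-0.1,"claw":1},{"translation":[0,0,-0.0002],"spin":-0.1,"claw":1},{"translation":[0,0,-0.0002],"spin":-0.1,"claw":1}])

```text
time: 7.17
ee_pos: [0.5759, -0.0778, 0.0783]
tool_rot: [0.346, 0.938, -0.0, 0.0]
contact_force: [-2.3, -1.8, 4.4]
opening: 0.0118
gripper_force: 39.1
```

>>> servo_tool(series=[{"translation":[0,0,-0.0002],"spin":-0.1,"claw":1},{"translation":[0,0,-0.0002],"spin":-0.1,"claw":1},{"translation":[0,0,-0.0002],"spin":-0.1,"claw":1},{"translation":[0,0,-0.0002],"spin":-0.1,"claw":1},{"translation":[0,0,-0.0002],"spin":-0.1,"claw":1}])

```text
time: 7.58
ee_pos: [0.5757, -0.0779, 0.0773]
tool_rot: [0.568, 0.823, -0.0, 0.0]
contact_force: [-4.4, -4.1, 6.7]
opening: 0.0116
gripper_force: 39.2
```

```bash
python3 st.py
```

```text
{'time': 7.5833, 'q': [-0.2367, 0.5692, 1.5835, -0.001, 0.9891, -0.5993], 'ee_pos': [0.5757, -0.0779, 0.0773], 'contact_force': [-4.4426, -4.1273, 6.7157], 'torque': [-0.463, 0.5395, 0.0778], 'opening': 0.0116, 'gripper_force': 39.2033}
```

>>> servo_tool(series=[{"translation":[-0.0003,-0.0003,-0.0001],"spin":-0.1,"claw":1},{"translation":[0,0,-0.0002],"spin":-0.1,"claw":1},{"translation":[0,0,-0.0002],"spin":-0.1,"claw":1},{"translation":[0,0,-0.0002],"spin":-0.1,"claw":1},{"translation":[0,0,-0.0002],"spin":-0.1,"claw":1}])

```text
time: 8.0
ee_pos: [0.5754, -0.0779, 0.0764]
tool_rot: [0.754, 0.657, -0.0, 0.0]
contact_force: [-2.6, -1.5, 4.6]
opening: 0.0117
gripper_force: 39.2
```

>>> servo_tool(series=[{"translation":[0,0,-0.0002],"spin":-0.1,"claw":1},{"translation":[0,0,-0.0002],"spin":-0.1,"claw":1},{"translation":[0,0,-0.0002],"spin":-0.1,"claw":1},{"translation":[0,0,-0.0002],"spin":-0.1,"claw":1},{"translation":[0,0,-0.0001],"spin":-0.1,"claw":1}])

```text
time: 8.42
ee_pos: [0.5751, -0.0778, 0.0754]
tool_rot: [0.893, 0.45, -0.0, -0.0]
contact_force: [-5.2, -0.3, 5.0]
opening: 0.0119
gripper_force: 39.2
```

>>> servo_tool(series=[{"translation":[0,0,-0.0002],"spin":-0.1,"claw":1},{"translation":[0,0,-0.0002],"spin":-0.1,"claw":1},{"translation":[0,0,-0.0002],"spin":-0.1,"claw":1},{"translation":[0,0,-0.0002],"spin":-0.1,"claw":1},{"translation":[0,0,-0.0001],"spin":-0.1,"claw":1}])

```text
time: 8.83
ee_pos: [0.575, -0.0777, 0.0745]
tool_rot: [0.977, 0.215, -0.001, -0.0]
contact_force: [-3.9, 1.2, 4.2]
opening: 0.0119
gripper_force: 39.2
```

```bash
python3 st.py
```

```text
{'time': 8.8333, 'q': [-0.237, 0.5725, 1.5869, -0.0003, 0.9833, 0.9], 'ee_pos': [0.575, -0.0777, 0.0745], 'contact_force': [-3.9102, 1.1976, 4.2107], 'torque': [0.1951, 0.6949, 0.0161], 'opening': 0.0119, 'gripper_force': 39.1772}
```

>>> servo_tool(series=[{"translation":[-0.0003,0,-0.0002],"spin":-0.1,"claw":1},{"translation":[0,0,-0.0002],"spin":-0.1,"claw":1},{"translation":[0,0,-0.0002],"spin":-0.1,"claw":1},{"translation":[0,0,-0.0002],"spin":-0.1,"claw":1},{"translation":[0,0,-0.0001],"spin":-0.1,"claw":1}])

```text
time: 9.25
ee_pos: [0.5749, -0.0774, 0.0735]
tool_rot: [0.999, -0.033, -0.0, -0.0]
contact_force: [-3.5, 3.9, 3.5]
opening: 0.0117
gripper_force: 39.1
```

>>> servo_tool(series=[{"translation":[0,0,-0.0002],"spin":-0.1,"claw":1},{"translation":[0,0,-0.0002],"spin":-0.1,"claw":1},{"translation":[0,0,-0.0002],"spin":-0.1,"claw":1},{"translation":[0,0,0],"spin":0,"claw":1},{"translation":[0,0,0],"spin":0,"claw":1}])

```text
time: 9.67
ee_pos: [0.5749, -0.0773, 0.0729]
tool_rot: [0.984, -0.18, -0.0, -0.0]
contact_force: [-3.6, 4.8, 4.4]
opening: 0.0118
gripper_force: 39.1
```

```bash
python3 st.py
```

```text
{'time': 9.6667, 'q': [-0.2368, 0.5743, 1.5888, 0.0003, 0.9793, 1.6959], 'ee_pos': [0.5749, -0.0773, 0.0729], 'contact_force': [-3.6113, 4.8434, 4.4471], 'torque': [0.6996, 0.4475, -0.0299], 'opening': 0.0118, 'gripper_force': 39.1384}
```

>>> servo_tool(series=[{"translation":[0,0,0],"spin":0,"claw":0.7},{"translation":[0,0,0],"spin":0,"claw":0.4},{"translation":[0,0,0],"spin":0,"claw":0.4},{"translation":[0,0,0],"spin":0,"claw":0.4},{"translation":[0,0,0],"spin":0,"claw":0.4}])

```text
time: 10.08
ee_pos: [0.5754, -0.0778, 0.0728]
tool_rot: [0.984, -0.18, 0.0, 0.0]
contact_force: [-1.2, -0.1, -0.2]
opening: 0.051
gripper_force: 0.0
```

>>> servo_tool(series=[{"translation":[0.0002,0,0.012],"spin":0,"claw":0.4},{"translation":[0,0,0.012],"spin":0,"claw":0.4},{"translation":[0,0,0.012],"spin":0,"claw":0.4},{"translation":[0,0,0.014],"spin":0,"claw":0.4},{"translation":[0,0,0],"spin":0,"claw":0.4}])

```text
time: 10.5
ee_pos: [0.5769, -0.078, 0.1252]
tool_rot: [0.984, -0.18, 0.002, 0.0]
contact_force: [0.5, -0.5, 0.3]
opening: 0.0508
gripper_force: 0.0
```

>>> servo_tool(series=[{"translation":[0,0,0],"spin":0,"claw":0.4},{"translation":[0,0,0],"spin":0,"claw":0.6},{"translation":[0,0,0],"spin":0,"claw":0.8},{"translation":[0,0,0],"spin":0,"claw":1},{"translation":[0,0,0],"spin":0,"claw":1}])

```text
time: 10.92
ee_pos: [0.5753, -0.0776, 0.1223]
tool_rot: [0.984, -0.18, -0.0, -0.0]
contact_force: [0.1, -0.2, 0.9]
opening: 0.003
gripper_force: 0.0
```

>>> servo_tool(series=[{"translation":[0,0,0],"spin":0,"claw":1},{"translation":[0,0,0],"spin":0,"claw":1},{"translation":[0,0,0],"spin":0,"claw":1},{"translation":[0,0,0],"spin":0,"claw":1},{"translation":[0,0,0],"spin":0,"claw":1}])

```text
time: 11.33
ee_pos: [0.5756, -0.0777, 0.1229]
tool_rot: [0.984, -0.18, 0.0, -0.0]
contact_force: [-0.4, -0.2, -0.2]
opening: 0.0
gripper_force: 0.0
```

```bash
python3 st.py; python3 - <<'E'
from h import *
p,d,c=snap('wrist','w5'); W=cloud(d,c)
q,e,c2=snap('scene','s5'); V=cloud(e,c2)
for X,dd in((W,d),(V,e)):
  for r in ((.125,.135),(.1355,.15),(.15,.17)):
    m=(dd>0)&(np.hypot(X[...,0]-.5755,X[...,1]+.078)<.016)&(X[...,2]>r[0])&(X[...,2]<r[1]); k=X[m]
    if len(k): print(r,len(k),k.mean(0).round(4),k.min(0).round(4),k.max(0).round(4))
m=(np.hypot(W[...,0]-.5755,W[...,1]+.078)<.012)&(W[...,2]>.12)&(W[...,2]<.15)
v,u=np.where(m); v,u=int(np.median(v)),int(np.median(u)); print(u,v)
a=cv2.resize(p[v-45:v+45,u-45:u+45],(400,400),interpolation=cv2.INTER_CUBIC)
b=cv2.resize(q[215:295,355:435],(400,400),interpolation=cv2.INTER_CUBIC)
cv2.imwrite('pics/e.png',np.hstack([a,b])[...,::-1])
E
```

```text
{'time': 11.3333, 'q': [-0.2369, 0.5101, 1.5413, 0.0, 1.0902, 1.695], 'ee_pos': [0.5756, -0.0777, 0.1229], 'contact_force': [-0.4446, -0.1609, -0.2258], 'torque': [0.0045, -0.0257, -0.0061], 'opening': 0.0, 'gripper_force': 0.0}
(0.125, 0.135) 368 [ 0.5797 -0.0792  0.1326] [ 0.5717 -0.0852  0.1255] [ 0.5844 -0.0713  0.135 ]
(0.1355, 0.15) 109 [ 0.5787 -0.0788  0.1391] [ 0.5736 -0.0845  0.1355] [ 0.5839 -0.0732  0.144 ]
(0.15, 0.17) 255 [ 0.5862 -0.0818  0.1676] [ 0.579  -0.0926  0.1639] [ 0.59   -0.0691  0.17  ]
(0.125, 0.135) 80 [ 0.573  -0.0798  0.1304] [ 0.5682 -0.086   0.1253] [ 0.5834 -0.0713  0.1348]
(0.1355, 0.15) 16 [ 0.5743 -0.0795  0.1386] [ 0.5726 -0.0819  0.1357] [ 0.5776 -0.0772  0.1422]
(0.15, 0.17) 102 [ 0.5688 -0.081   0.1652] [ 0.5624 -0.0934  0.1581] [ 0.5824 -0.0641  0.17  ]
316 285
```

View pics/e.png

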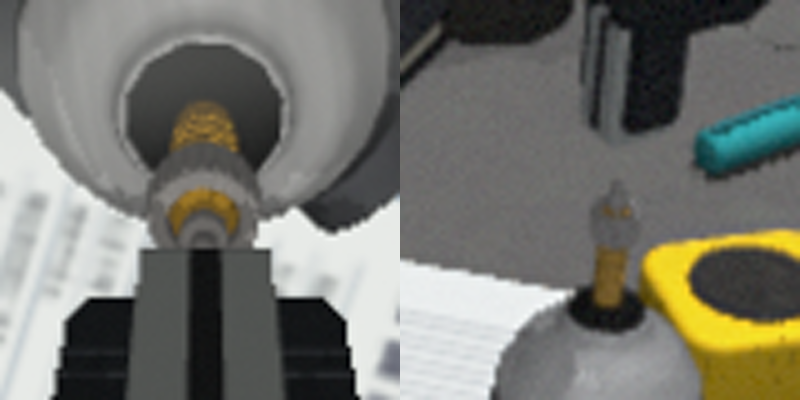

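>>> servo_tool(series=[{"translation":[0,0,-0.006],"spin":0,"claw":1},{"translation":[0,0,-0.006],"spin":0,"claw":1},{"translation":[0,0,-0.004],"spin":0,"claw":1},{"translation":[0,0,0],"spin":0,"claw":1},{"translation":[0,0,0],"spin":0,"claw":1}])

```text
time: 11.85
ee_pos: [0.5753, -0.0776, 0.1064]
tool_rot: [0.984, -0.18, -0.0, -0.0]
contact_force: [-0.1, 0.2, -0.2]
opening: -0.0002
gripper_force: 0.0
```

>>> servo_tool(series=[{"translation":[0,0,-0.0004],"spin":0,"claw":1},{"translation":[0,0,-0.0004],"spin":0,"claw":1},{"translation":[0,0,-0.0004],"spin":0,"claw":1},{"translation":[0,0,-0.0004],"spin":0,"claw":1},{"translation":[0,0,0],"spin":0,"claw":1}])

```text
time: 12.27
ee_pos: [0.5756, -0.0777, 0.1053]
tool_rot: [0.984, -0.18, 0.0, -0.0]
contact_force: [-0.2, 0.9, 0.6]
opening: 0.0003
gripper_force: 0.0
```

>>> servo_tool(series=[{"translation":[0,0,-0.0004],"spin":0,"claw":1},{"translation":[0,0,-0.0004],"spin":0,"claw":1},{"translation":[0,0,-0.0004],"spin":0,"claw":1},{"translation":[0,0,0],"spin":0,"claw":1},{"translation":[0,0,0],"spin":0,"claw":1}])

```text
time: 12.68
ee_pos: [0.5755, -0.0777, 0.104]
tool_rot: [0.984, -0.18, -0.0, -0.0]
contact_force: [0.2, -0.2, -0.1]
opening: -0.0003
gripper_force: 0.0
```

>>> servo_tool(series=[{"translation":[0,0,-0.0004],"spin":0,"claw":1},{"translation":[0,0,-0.0004],"spin":0,"claw":1},{"translation":[0,0,-0.0002],"spin":0,"claw":1},{"translation":[0,0,0],"spin":0,"claw":1},{"translation":[0,0,0],"spin":0,"claw":1}])

```text
time: 13.1
ee_pos: [0.5756, -0.0777, 0.103]
tool_rot: [0.984, -0.18, -0.0, -0.0]
contact_force: [-0.9, 0.2, 0.2]
opening: -0.0005
gripper_force: 0.0
```

>>> servo_tool(series=[{"translation":[0,0,-0.0004],"spin":0,"claw":1},{"translation":[0,0,-0.0004],"spin":0,"claw":1},{"translation":[0,0,0],"spin":0,"claw":1},{"translation":[0,0,0],"spin":0,"claw":1},{"translation":[0,0,0],"spin":0,"claw":1}])

```text
time: 13.52
ee_pos: [0.5757, -0.0777, 0.1024]
tool_rot: [0.984, -0.18, 0.0, 0.0]
contact_force: [-1.1, 0.0, 3.4]
opening: -0.0002
gripper_force: 2.1
```

>>> servo_tool(series=[{"translation":[0,0,-0.0004],"spin":0,"claw":1},{"translation":[0,0,-0.0004],"spin":0,"claw":1},{"translation":[0,0,0],"spin":0,"claw":1},{"translation":[0,0,0],"spin":0,"claw":1},{"translation":[0,0,0],"spin":0,"claw":1}])

```text
time: 13.93
ee_pos: [0.5757, -0.0777, 0.1017]
tool_rot: [0.984, -0.18, 0.0, 0.0]
contact_force: [-1.0, 0.7, 6.7]
opening: -0.0002
gripper_force: 3.2
```

>>> servo_tool(series=[{"translation":[0,0,-0.0004],"spin":0,"claw":1},{"translation":[0,0,-0.0004],"spin":0,"claw":1},{"translation":[0,0,-0.0004],"spin":0,"claw":1},{"translation":[0,0,-0.0003],"spin":0,"claw":1},{"translation":[0,0,0],"spin":0,"claw":1}])

```text
time: 14.35
ee_pos: [0.5757, -0.0777, 0.1003]
tool_rot: [0.984, -0.18, 0.0, -0.0]
contact_force: [-1.6, 0.4, 8.7]
opening: -0.0003
gripper_force: 3.9
```

```bash
python3 st.py
```

```text
{'time': 14.35, 'q': [-0.2369, 0.5384, 1.5637, 0.0, 1.039, 1.6951], 'ee_pos': [0.5757, -0.0777, 0.1003], 'contact_force': [-1.625, 0.3766, 8.7046], 'torque': [0.0232, 0.3109, 0.0021], 'opening': -0.0003, 'gripper_force': 3.9145}
```

>>> servo_tool(series=[{"translation":[0,0,-0.0003],"spin":0,"claw":1},{"translation":[0,0,-0.0003],"spin":0,"claw":1},{"translation":[0,0,0],"spin":0,"claw":1},{"translation":[0,0,0],"spin":0,"claw":1},{"translation":[0,0,0],"spin":0,"claw":1}])

```text
time: 14.77
ee_pos: [0.5757, -0.0777, 0.0997]
tool_rot: [0.984, -0.18, 0.0, 0.0]
contact_force: [-2.1, 0.7, 9.0]
opening: 0.0001
gripper_force: 4.2
```

>>> servo_tool(series=[{"translation":[0,0,0],"spin":0,"claw":1},{"translation":[0,0,0],"spin":0,"claw":1},{"translation":[0,0,0],"spin":0,"claw":1},{"translation":[0,0,0],"spin":0,"claw":1},{"translation":[0,0,0],"spin":0,"claw":1}])

```text
time: 15.18
ee_pos: [0.5757, -0.0777, 0.0997]
tool_rot: [0.984, -0.18, 0.0, 0.0]
contact_force: [-1.5, 0.9, 8.3]
opening: 0.0001
gripper_force: 4.2
```

>>> servo_tool(series=[{"translation":[0,0,-0.0002],"spin":0,"claw":1},{"translation":[0,0,0],"spin":0,"claw":1},{"translation":[0,0,0],"spin":0,"claw":1},{"translation":[0,0,0],"spin":0,"claw":1},{"translation":[0,0,0],"spin":0,"claw":1}])

```text
time: 15.6
ee_pos: [0.5757, -0.0777, 0.0995]
tool_rot: [0.984, -0.18, 0.0, -0.0]
contact_force: [-1.8, 0.6, 8.0]
opening: -0.0003
gripper_force: 4.3
```

>>> servo_tool(series=[{"translation":[0,0,0],"spin":0,"claw":1},{"translation":[0,0,0],"spin":0,"claw":1},{"translation":[0,0,0],"spin":0,"claw":1},{"translation":[0,0,0],"spin":0,"claw":1},{"translation":[0,0,0],"spin":0,"claw":1}])

```text
time: 16.02
ee_pos: [0.5757, -0.0777, 0.0995]
tool_rot: [0.984, -0.18, 0.0, 0.0]
contact_force: [-1.7, -0.7, 8.1]
opening: -0.0003
gripper_force: 4.3
```

>>> servo_tool(series=[{"translation":[0,0,0],"spin":0,"claw":1},{"translation":[0,0,0],"spin":0,"claw":1},{"translation":[0,0,0],"spin":0,"claw":1},{"translation":[0,0,0],"spin":0,"claw":1},{"translation":[0,0,0],"spin":0,"claw":1}])

```text
time: 16.43
ee_pos: [0.5757, -0.0777, 0.0995]
tool_rot: [0.984, -0.18, 0.0, 0.0]
contact_force: [-1.5, 1.0, 8.5]
opening: 0.0001
gripper_force: 4.3
```

>>> servo_tool(series=[{"translation":[0,0,0],"spin":0,"claw":1},{"translation":[0,0,0],"spin":0,"claw":1},{"translation":[0,0,0],"spin":0,"claw":1},{"translation":[0,0,0],"spin":0,"claw":1},{"translation":[0,0,0],"spin":0,"claw":1}])

```text
time: 16.85
ee_pos: [0.5757, -0.0777, 0.0995]
tool_rot: [0.984, -0.18, 0.0, 0.0]
contact_force: [-1.7, 0.3, 8.5]
opening: 0.0005
gripper_force: 4.3
```

>>> servo_tool(series=[{"translation":[0,0,0],"spin":0,"claw":1},{"translation":[0,0,0],"spin":0,"claw":1},{"translation":[0,0,0],"spin":0,"claw":1},{"translation":[0,0,0],"spin":0,"claw":1},{"translation":[0,0,0],"spin":0,"claw":1}])

```text
time: 17.27
ee_pos: [0.5757, -0.0777, 0.0995]
tool_rot: [0.984, -0.18, 0.0, 0.0]
contact_force: [-2.6, 0.7, 7.6]
opening: 0.0001
gripper_force: 4.3
```

>>> servo_tool(series=[{"translation":[0,0,0],"spin":0,"claw":1},{"translation":[0,0,0],"spin":0,"claw":1},{"translation":[0,0,0],"spin":0,"claw":1},{"translation":[0,0,0],"spin":0,"claw":1},{"translation":[0,0,0],"spin":0,"claw":1}])

```text
time: 17.68
ee_pos: [0.5757, -0.0777, 0.0995]
tool_rot: [0.984, -0.18, 0.0, 0.0]
contact_force: [-2.1, 0.3, 8.3]
opening: -0.0002
gripper_force: 4.3
```

```bash
python3 st.py; python3 - <<'E'
from h import *
q,e,c2=snap('scene','s6')
p,_,_=snap('wrist','w6')
b=cv2.resize(q[225:285,365:425],(400,400),interpolation=cv2.INTER_CUBIC)
a=cv2.resize(p[250:340,271:361],(400,400),interpolation=cv2.INTER_CUBIC)
cv2.imwrite('pics/f.png',np.hstack([a,b])[...,::-1])
E
```

```text
{'time': 17.6833, 'q': [-0.2369, 0.5393, 1.5644, -0.0, 1.0374, 1.6951], 'ee_pos': [0.5757, -0.0777, 0.0995], 'contact_force': [-2.1067, 0.2723, 8.2635], 'torque': [0.1156, 0.3892, 0.0347], 'opening': -0.0002, 'gripper_force': 4.2529}
```

View pics/f.png

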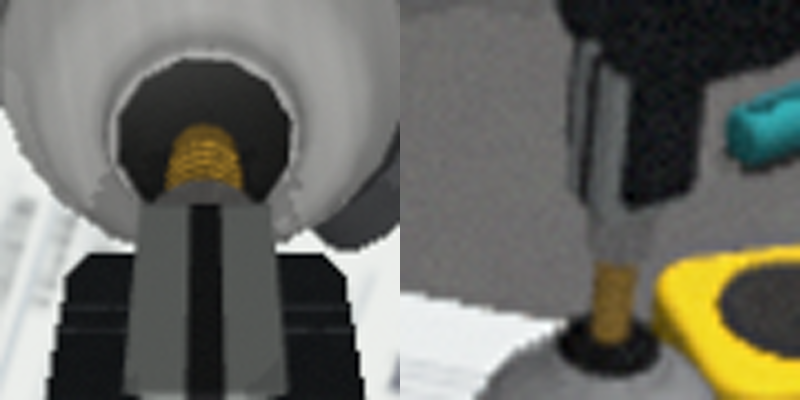

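>>> servo_tool(series=[{"translation":[0,0,-0.0002],"spin":0,"claw":1},{"translation":[0,0,0],"spin":0,"claw":1},{"translation":[0,0,0],"spin":0,"claw":1},{"translation":[0,0,0],"spin":0,"claw":1},{"translation":[0,0,0],"spin":0,"claw":1}])

```text
time: 18.2
ee_pos: [0.5757, -0.0777, 0.0993]
tool_rot: [0.984, -0.18, 0.0, 0.0]
contact_force: [-1.4, 0.2, 9.4]
opening: -0.0001
gripper_force: 4.3
```

```bash
python3 st.py
```

```text
{'time': 18.2, 'q': [-0.2369, 0.5396, 1.5645, -0.0, 1.0369, 1.6951], 'ee_pos': [0.5757, -0.0777, 0.0993], 'contact_force': [-1.4188, 0.2385, 9.3939], 'torque': [0.0379, 0.3166, 0.0162], 'opening': -0.0001, 'gripper_force': 4.3446}
```

>>> servo_tool(series=[{"translation":[0,0,0],"spin":0,"claw":1},{"translation":[0,0,0],"spin":0,"claw":1},{"translation":[0,0,0],"spin":0,"claw":1},{"translation":[0,0,0],"spin":0,"claw":1},{"translation":[0,0,0],"spin":0,"claw":1}])

```text
time: 18.62
ee_pos: [0.5757, -0.0777, 0.0993]
tool_rot: [0.984, -0.18, 0.0, 0.0]
contact_force: [-1.4, 0.5, 8.2]
opening: -0.0001
gripper_force: 4.3
```

>>> servo_tool(series=[{"translation":[0,0,0],"spin":0,"claw":1},{"translation":[0,0,0],"spin":0,"claw":1},{"translation":[0,0,0],"spin":0,"claw":1},{"translation":[0,0,0],"spin":0,"claw":1},{"translation":[0,0,0],"spin":0,"claw":1}])

```text
time: 19.03
ee_pos: [0.5757, -0.0777, 0.0993]
tool_rot: [0.984, -0.18, 0.0, 0.0]
contact_force: [-2.2, 1.2, 8.9]
opening: 0.0001
gripper_force: 4.3
```

>>> servo_tool(series=[{"translation":[0,0,0],"spin":0,"claw":1},{"translation":[0,0,0],"spin":0,"claw":1},{"translation":[0,0,0],"spin":0,"claw":1},{"translation":[0,0,0],"spin":0,"claw":1},{"translation":[0,0,0],"spin":0,"claw":1}])

```text
time: 19.45
ee_pos: [0.5757, -0.0777, 0.0993]
tool_rot: [0.984, -0.18, 0.0, 0.0]
contact_force: [-2.3, 0.6, 8.5]
opening: -0.0001
gripper_force: 4.3
```

>>> servo_tool(series=[{"translation":[0,0,0],"spin":0,"claw":1},{"translation":[0,0,0],"spin":0,"claw":1},{"translation":[0,0,0],"spin":0,"claw":1},{"translation":[0,0,0],"spin":0,"claw":1},{"translation":[0,0,0],"spin":0,"claw":1}])

```text
time: 19.87
ee_pos: [0.5757, -0.0777, 0.0994]
tool_rot: [0.984, -0.18, 0.0, 0.0]
contact_force: [-2.0, 0.8, 8.8]
opening: 0.0003
gripper_force: 4.3
```

>>> servo_tool(series=[{"translation":[0,0,0],"spin":0,"claw":1},{"translation":[0,0,0],"spin":0,"claw":1},{"translation":[0,0,0],"spin":0,"claw":1},{"translation":[0,0,0],"spin":0,"claw":1},{"translation":[0,0,0],"spin":0,"claw":1}])

```text
time: 20.28
ee_pos: [0.5757, -0.0777, 0.0994]
tool_rot: [0.984, -0.18, 0.0, 0.0]
contact_force: [-1.8, 1.1, 8.2]
opening: -0.0005
gripper_force: 4.3
```

>>> servo_tool(series=[{"translation":[0,0,0],"spin":0,"claw":1},{"translation":[0,0,0],"spin":0,"claw":1},{"translation":[0,0,0.001],"spin":0,"claw":1},{"translation":[0,0,0.001],"spin":0,"claw":1},{"translation":[0,0,0.002],"spin":0,"claw":1}])

```text
time: 20.7
ee_pos: [0.5756, -0.0777, 0.1031]
tool_rot: [0.984, -0.18, 0.0, -0.0]
contact_force: [0.2, -0.6, 0.2]
opening: 0.0005
gripper_force: 0.0
```

>>> servo_tool(series=[{"translation":[0,0,0.005],"spin":0,"claw":1},{"translation":[0,0,0.015],"spin":0,"claw":1},{"translation":[0,0,0.015],"spin":0,"claw":1},{"translation":[0,0,0.01],"spin":0,"claw":1},{"translation":[0,0,0],"spin":0,"claw":1}])

```text
time: 21.12
ee_pos: [0.5767, -0.0779, 0.15]
tool_rot: [0.984, -0.18, 0.002, 0.0]
contact_force: [0.5, 0.2, 0.1]
opening: 0.0002
gripper_force: 0.0
```

```bash
python3 st.py; python3 - <<'E'
from h import *
p,d,c=snap('wrist','w7'); q,e,c2=snap('scene','s7')
a=cv2.resize(p[160:300,240:400],(400,350)); b=cv2.resize(q[190:390,290:520],(400,350))
cv2.imwrite('pics/g.png',np.hstack([a,b])[...,::-1])
E
```

```text
{'time': 21.1167, 'q': [-0.2369, 0.4782, 1.512, 0.0, 1.1484, 1.6951], 'ee_pos': [0.5767, -0.0779, 0.15], 'contact_force': [0.4723, 0.2478, 0.0702], 'torque': [-0.0261, -0.0421, 0.0225], 'opening': 0.0002, 'gripper_force': 0.0}
```

View pics/g.png

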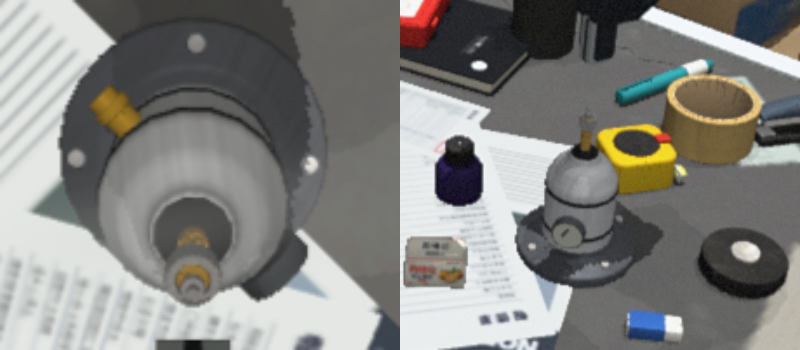

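The tip has sprung back above the lowered nut (nut at about (190,280) in the left crop). The ink bottle, carton, tape measure, reel and eraser are where they were, and the gripper is clear.

```bash
python3 -c "
from workcell import manip
print(manip.finish_job())"
```

```text
the job is handed in; nothing more can be done
None
```

Job handed in at about 21 s: I unscrewed the lock nut about 3.7 rad, pressed the freed tip down about 2.7 mm (estimated from contact height and spring force) at about 9 N for over two seconds, and let it spring back, with nothing around the flask moved.

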